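Find the rocking corner of the balance base plate and press its shim plug flat

ROBOT

A 6-joint arm with a two-finger parallel gripper is mounted at the origin on a cart in front of the work surface, level with it; the furniture and walls round the work are solid. World frame = base frame: x ahead of the robot, y to its left, z up, the work surface at z = 0. Lengths are in m, angles in rad, forces in N, time in s.
With the tool pointing down it reaches from about 0.425 to 0.95 m from the base axis. Payload 3.5 kg.
Tool frame: the origin (TCP) lies between the finger pads; the fingertips stand 14 mm ahead of it and the grasp point (between the pads) lies 5 mm behind it (ctrl.tip_extent is the distance from the TCP to the fingertips, in m); x points along the fingers, z is the direction in which the jaws open and shut, and the axes are right-handed (so a half turn about x gives the same grasp; the last joint's range is limited). The gripper opens to 85 mm and grips with 20 to 120 N. Pads are 22 mm wide; open, the fingers measure 114 mm over their backs; the gripper's body (76 mm by 85 mm) begins 54 mm behind the grasp point. The pads swing forward as they close: fully open they stand 13 mm farther back than shut.
Start: joints at [-1.395, 0.286, 1.577, -0, 1.279, -0.15], TCP at [0.216, -0.639, 0.245] pointing down, gripper open.
Joint ranges: [-2.77, 2.77], [-0.9, 2.22], [0.21, 2.48], [-1.53, 4.67], [0.24, 2.81], [-2.84, 2.84]. Speed limits (rad/s): [2.79, 2.79, 3.14, 3.14, 3.14, 3.14].

INTERFACE

Orientations are given as a unit quaternion [x, y, z, w].
In Python, from plant import ctrl gives the robot as it stands.
- The arm moves only by the tool move_arm, never from a script. Its argument "commands" is one flat list of numbers, 4 for each row, row after row: the shift along the tool's x, y, z in units of 25 mm (1.0 is 25 mm), then the turn about the tool's x in units of 5 degrees (1.0 is 5 degrees). A call has 1 to 20 rows; each row shifts and turns the commanded pose from where the row before left it, along the tool's axes as they then stand; what a row does not reach is not made up. A row lasts 1/8 s, in which the tool goes at most 62.5 mm and 10.7 degrees, less where a joint would pass 70% of its speed; a pose out of reach is approached as far as the arm can. A call is refused whole if a number of a shift passes 1 or a number of a turn 1, either way. A call with a gripper value outside its range is refused whole. "jaw" is the finger opening in mm, from 0 to 85.4, set as the call begins (left out, the last holds). The fingers move at their own pace and stop on an object; "force" is the grip in N (left out, the last holds). Time passes only in rows, so rows that do not move let the fingers close. It gives the time, the measured TCP pose, the force and the opening at its end, in the units of the state.
- ctrl.get_state(): the state, without advancing time (a new reading comes with each control period).
- ctrl.read_camera(name): name is "scene" or "side" or "wrist"; returns the picture (384x512x3 uint8, red, green, blue); there is no depth.
- ctrl.get_calibration(name): a dict with "camera_matrix" (3x3 intrinsics, pixels), "camera_from_world" (4x4, takes a point from world to camera coordinates); the wrist camera has in their place "mount" (4x4, takes a point from camera to tool coordinates, whose origin is the TCP and whose axes are the tool frame's). Camera axes: x right, y down, z forward; pixel columns grow to the right and rows downward; lengths in m; the calibration is good to about 2 mm. The wrist camera is an equidistant fisheye: a pixel r from the principal point sees the ray r / f radians off the axis. A picture is of the moment at which its call begins: read the wrist's pose just before it. get_calibration takes no time and is no camera call.
- ctrl.sign_off(): hands the job in, once; it reports no verdict.
The state is a dict: "time": time; "qpos": joint angles; "dq": joint speeds; "joint_efforts": joint torques, N m; "eef_pos": TCP position; "tcp_rot": TCP orientation; "contact_force": force on the tool from outside, world axes, zero at the start; "wrist_torque": the same for the moment, N m; "opening": opening from 0.0 (shut) to 1.0 (fully open).
Only numpy, scipy, OpenCV 4.12 (cv2) and the standard library are available. Lean on these libraries where they do the work, as an engineer would, in place of code of your own. Each camera call takes 0.05 s, during which the arm holds its last target.

TASK

The square metal base plate on the bench stands on four feet, and one of its corners rocks. Press down on the bare plate beside the corner plugs with a fingertip until you find the corner that gives, push that corner right down and let it up again, then press that same corner's shim plug down flat. Leave the other three plugs standing, pick nothing up and leave the carton on the plate and the other things where they are.

Things in the scene. Friction and masses are not known exactly. Their poses are not given: they have to be found in the camera images.
- plate: Loose square bare-metal plate, 190 x 190 x 8 mm, about 0.45 kg, on four rubber-padded feet. Origin: centre of its underside, 28 mm above the bench (top 36 mm) when level; z up, x and y along its edges. Plugs through 23 mm holes near its corners keep it from sliding. One corner gives when pressed, the other three do not. A bubble level 4 mm high is fixed by the middle of its near edge.
- stand: The fixed grey sole, 196 x 196 x 8 mm, under the plate. Origin: centre of its underside on the bench, z up; turned up to 0.35 rad either way from facing the robot. The plate lies square and centred over it.
- press_spot_1 (a point): Point on the plate's top at the corner nearest the robot on its right (stand -x, -y): the bare spot to press to test that corner, 50 mm from the plate's centre along both edges, 35 mm diagonally inward of that corner's shim plug. It moves with the plate.
- press_spot_2 (a point): Point on the plate's top at the corner nearest the robot on its left (-x, +y): the bare spot to press to test that corner, 50 mm from the plate's centre along both edges, 35 mm diagonally inward of that corner's shim plug. It moves with the plate.
- press_spot_3 (a point): Point on the plate's top at the corner far left (+x, +y): the bare spot to press to test that corner, 50 mm from the plate's centre along both edges, 35 mm diagonally inward of that corner's shim plug. It moves with the plate.
- press_spot_4 (a point): Point on the plate's top at the corner far right (+x, -y): the bare spot to press to test that corner, 50 mm from the plate's centre along both edges, 35 mm diagonally inward of that corner's shim plug. It moves with the plate.
- plug_place_1 (a point): Centre of the top of the raised shim plug at the same corner, nearest the robot on its right (stand -x, -y): 75 mm from the stand's centre along x and y, 45 mm above the bench. A fixed point: it does not move down with the plug.
- plug_place_2 (a point): Centre of the top of the raised shim plug at the same corner, nearest the robot on its left (-x, +y): 75 mm from the stand's centre along x and y, 45 mm above the bench. A fixed point: it does not move down with the plug.
- plug_place_3 (a point): Centre of the top of the raised shim plug at the same corner, far left (+x, +y): 75 mm from the stand's centre along x and y, 45 mm above the bench. A fixed point: it does not move down with the plug.
- plug_place_4 (a point): Centre of the top of the raised shim plug at the same corner, far right (+x, -y): 75 mm from the stand's centre along x and y, 45 mm above the bench. A fixed point: it does not move down with the plug.
- loose_foot (a joint): How far the foot under the rocking corner is pressed down: 0 at rest, 0.008 m fully down. Which corner that is changes and cannot be seen: all feet and plugs look alike. Pressed at its press spot the corner starts to give at about 4 N and is fully down at about 8 N, the spot then 4 to 5 mm lower; it springs back when let go.
- rocking_plug (a joint): Shim plug: upright bare steel pin, 18 mm thick, standing 9 mm proud of the plate. Value in m: 0 standing, 0.008 pressed flat to its stop (then 1 mm proud). Moves straight down against about 5 N of friction, stays where left. This value is for the plug at the rocking corner, wherever that is; pressed flat, it packs the foot so that the corner no longer gives.
- firm_a_plug (a joint): Shim plug: upright bare steel pin, 18 mm thick, standing 9 mm proud of the plate. Value in m: 0 standing, 0.008 pressed flat to its stop (then 1 mm proud). Moves straight down against about 5 N of friction, stays where left. This value is for a plug at one of the three firm corners (which is not told); leave it standing.
- firm_b_plug (a joint): Shim plug: upright bare steel pin, 18 mm thick, standing 9 mm proud of the plate. Value in m: 0 standing, 0.008 pressed flat to its stop (then 1 mm proud). Moves straight down against about 5 N of friction, stays where left. This value is for a plug at one of the three firm corners (which is not told); leave it standing.
- firm_c_plug (a joint): Shim plug: upright bare steel pin, 18 mm thick, standing 9 mm proud of the plate. Value in m: 0 standing, 0.008 pressed flat to its stop (then 1 mm proud). Moves straight down against about 5 N of friction, stays where left. This value is for a plug at one of the three firm corners (which is not told); leave it standing.
- carton: Loose small carton, 46 x 48 x 18 mm, lying on the middle of the plate. Origin: centre of its underside. To be left there.
- cup_a: Loose specimen cup with orange screw lid, 52 mm wide, 56 mm high; a bystander. Origin: centre of its underside.
- cup_b: Loose specimen cup with white screw lid, 52 mm wide, 56 mm high; a bystander. Origin: centre of its underside.
- marker: Loose marker pen lying on the bench, 135 mm long, 17 mm thick; a bystander. Origin: centre of its underside.
- pipette: Loose micropipette lying on the bench, 236 mm long, 29 mm thick; a bystander. Origin: centre of its underside.
- tube: Loose capped blood tube lying on the bench, 79 mm long, 16 mm thick; a bystander. Origin: centre of its underside.
Mind the look-alikes: they are no part of the job. Leave any green or pink look-alike of the carton alone.

How it is judged:
By the outcome, as a careful person would: the job done as asked, in the order asked, and still so for the second after the job is handed in, with the robot touching nothing.
It also fails if it takes over 48 s, if anything falls off the work surface, if the arm or the gripper's body presses on something with over 40 N, if the wrist force passes 120 N, or if a joint passes its speed limit or range.

## Working session

There is one attempt and no reset: what is moved stays moved. The work goes in short steps, Python scripts to look and compute and a tool call to move; the robot and the scene stay as the last step left them, time stands still between calls to the robot, and variables do not carry over. Pictures are saved under pics/ and viewed, and the job is handed in when it is done.

Besides the shell and the picture viewer there is one more tool, called after "Request:" as a command line: name --argument value ..., lists and objects as JSON in quotes. move_arm: Moves the arm, as the interface text tells. Its arguments: {"type":"object","properties":{"commands":{"type":"array"},"jaw":{"type":"number"},"force":{"type":"number"}},"required":["commands"]}

```bash
ls; mkdir -p pics
python3 - <<'E'
from plant import ctrl
import cv2
s=ctrl.get_state();print(s, ctrl.tip_extent)
for n in("scene","side","wrist"):
    cv2.imwrite(f"pics/{n}0.png",ctrl.read_camera(n)[:,:,::-1]);print(n,ctrl.get_calibration(n))
E
```

```text
pics
{'time': 0.0, 'qpos': array([-1.39501753e+00,  2.87201162e-01,  1.57815922e+00,  1.95739954e-05,
        1.27857149e+00, -1.50017676e-01]), 'dq': array([ 1.25958737e-03,  1.54018205e-03,  1.38935214e-03, -3.80714070e-04,
        4.31180000e-05,  1.32712073e-03]), 'joint_efforts': array([-5.65456285e-04, -4.05981731e+01, -2.92626411e+01, -8.85117583e-05,
        5.82960929e-03,  9.15790324e-07]), 'eef_pos': array([ 0.21595599, -0.6388783 ,  0.24393308]), 'tcp_rot': array([ 0.41287463,  0.57505618, -0.4117107 ,  0.57388085]), 'contact_force': array([0.62786805, 0.64752432, 0.25797377]), 'wrist_torque': array([ 0.00874033, -0.00405451, -0.01936249]), 'opening': 0.9982641959179271} 0.014
scene {'camera_matrix': array([[417.85676778,   0.        , 246.74994757],
       [  0.        , 417.85676778, 184.792579  ],
       [  0.        ,   0.        ,   1.        ]]), 'camera_from_world': array([[-0.78439519, -0.62008506,  0.01478856,  0.46782832],
       [-0.29574523,  0.35294143, -0.88767511,  0.22824224],
       [ 0.54521458, -0.70066174, -0.46023276,  0.94399995],
       [ 0.        
[... 318 characters left out ...]
99956, -0.41022409, -0.91138753,  0.08431678],
       [ 0.11906128,  0.90377724, -0.41110961,  1.18876428],
       [ 0.        ,  0.        ,  0.        ,  1.        ]])}
wrist {'camera_matrix': array([[297.31863964,   0.        , 257.12333258],
       [  0.        , 297.31863964, 191.38271951],
       [  0.        ,   0.        ,   1.        ]]), 'mount': array([[-3.20155521e-04, -2.76973607e-01,  9.60877473e-01,
        -1.29582239e-01],
       [ 7.79633899e-07, -9.60877522e-01, -2.76973621e-01,
         7.19402833e-02],
       [ 9.99999949e-01, -8.79255014e-05,  3.07846182e-04,
        -6.04278603e-04],
       [ 0.00000000e+00,  0.00000000e+00,  0.00000000e+00,
         1.00000000e+00]])}
```

View pics/scene0.png

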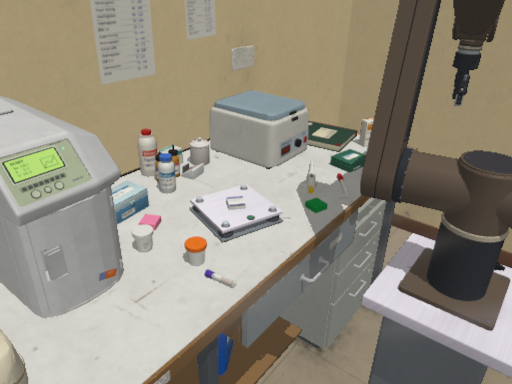

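View pics/side0.png

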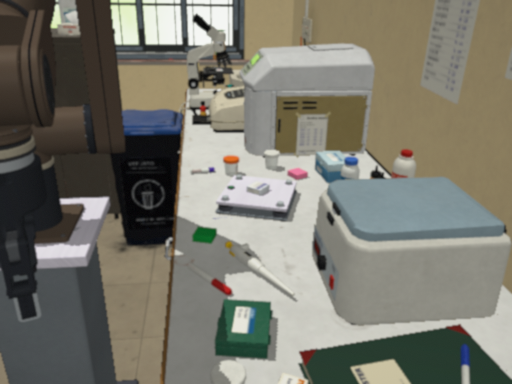

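View pics/wrist0.png

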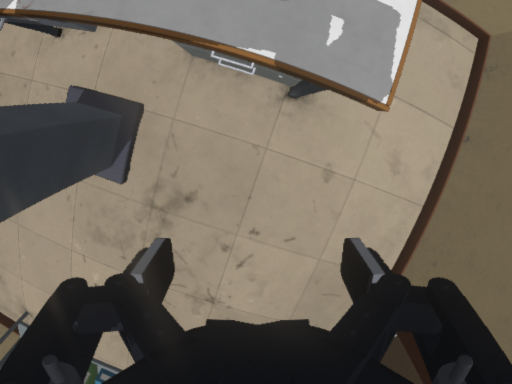

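The plate with its four plugs and the grey-white carton sits at scene (237,208) / side (258,196). The look-alikes are a pink block at scene (149,222), a green block at (317,205) and a dark green box at (348,160). I'll crop in on the plate.

Run:
```python
import cv2,numpy as np
a=cv2.imread('pics/scene0.png')[175:245,180:290];b=cv2.imread('pics/side0.png')[165:228,205:310]
cv2.imwrite('pics/c_scene.png',cv2.resize(a,None,fx=7,fy=7,interpolation=cv2.INTER_CUBIC))
cv2.imwrite('pics/c_side.png',cv2.resize(b,None,fx=7,fy=7,interpolation=cv2.INTER_CUBIC))
```

```text
(no output)
```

View pics/c_scene.png

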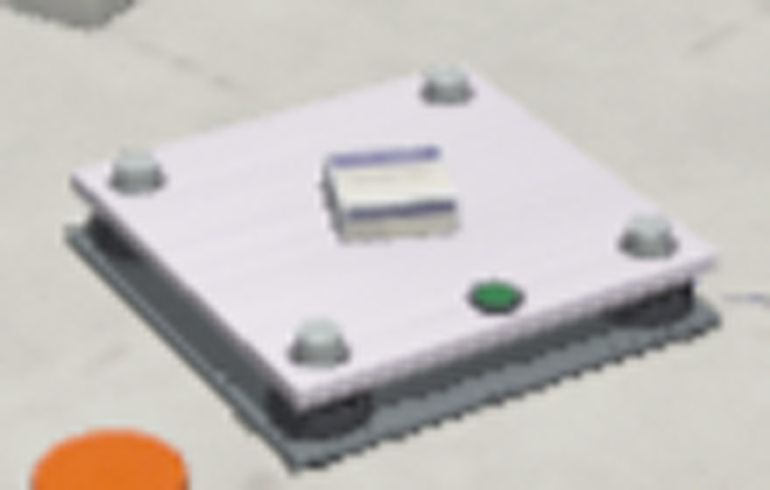

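View pics/c_side.png

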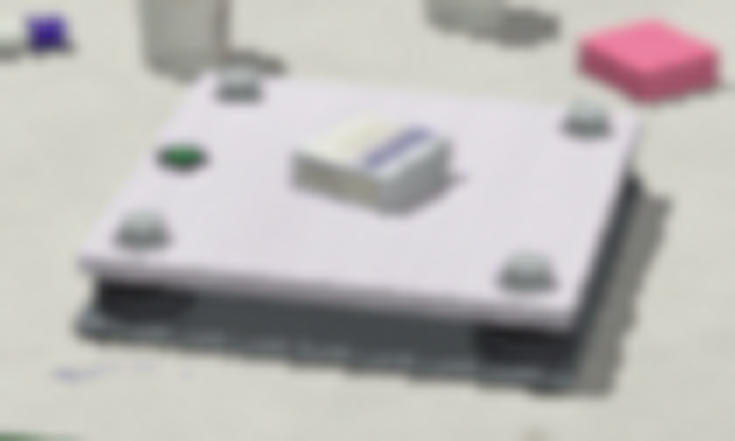

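Both crops show four plugs, the carton in the middle and the green bubble level at the near edge. The plug tops in the scene crop are (137,158), (447,76), (650,226) and (319,332). In the side crop they are (239,78), (587,114), (142,221) and (527,262).

```bash
cat > h.py <<'E'
from plant import ctrl
import cv2,numpy as np
from scipy.spatial.transform import Rotation as R
def cast(n,uv,z):
    c=ctrl.get_calibration(n);K=c['camera_matrix'];T=c['camera_from_world']
    Rm=T[:3,:3];o=-Rm.T@T[:3,3]
    d=np.linalg.inv(K)@np.vstack([np.array(uv,float).T,np.ones(len(uv))]);d=(Rm.T@d).T
    return o+d*((z-o[2])/d[:,2])[:,None]
def sq(P,h):
    # P ordered 1..4
    L=np.array([[-1,-1],[-1,1],[1,1],[1,-1]])*h
    c=P[:,:2].mean(0);q=P[:,:2]-c
    yaw=np.arctan2((L[:,0]*q[:,1]-L[:,1]*q[:,0]).sum(),(L*q).sum())
    Rm=np.array([[np.cos(yaw),-np.sin(yaw)],[np.sin(yaw),np.cos(yaw)]])
    return c,yaw,np.linalg.norm(q,axis=1),(q-L@Rm.T)
E
python3 - <<'E'
from h import *
np.set_printoptions(precision=4,suppress=True)
def un(a,off): return [((u+.5)/7-.5+off[0],(v+.5)/7-.5+off[1]) for u,v in a]
S=(180,175);D=(205,165)
# scene: near(-x) edge has green level: between (319,332) and (650,226)
sc=un([(650,226),(319,332),(137,158),(447,76)],S)
# side: level edge between (142,222) and (239,80)
sd=un([(142,221),(239,78),(587,114),(527,262)],D)
for n,uv in(("scene",sc),("side",sd)):
    P=cast(n,uv,.045);print(n,P);print(*sq(P,.075))
sc=un([(717,250),(296,393),(73,180),(473,66)],S)
P=cast("scene",sc,.036);print(P,*sq(P,.095))
sd=un([(82,262),(205,78),(640,120),(577,312)],D)
P=cast("side",sd,.036);print(P,*sq(P,.095))
E
```

```text
scene [[ 0.4763  0.0385  0.045 ]
 [ 0.5259  0.1806  0.045 ]
 [ 0.67    0.1283  0.045 ]
 [ 0.6181 -0.0101  0.045 ]]
[0.5726 0.0843] -0.34339026551138185 [0.1066 0.107  0.1069 0.1048] [[-0.0004 -0.0004]
 [-0.0012  0.0004]
 [ 0.0015 -0.0014]
 [ 0.0002  0.0015]]
side [[ 0.4768  0.0365  0.045 ]
 [ 0.5259  0.1772  0.045 ]
 [ 0.6667  0.1271  0.045 ]
 [ 0.6185 -0.0118  0.045 ]]
[0.5719 0.0823] -0.33515519618785744 [0.1056 0.1055 0.1048 0.1049] [[ 0.0003  0.0004]
 [ 0.0001 -0.0006]
 [-0.0008 -0.0013]
 [ 0.0004  0.0015]]
[[ 0.4536  0.0241  0.036 ]
 [ 0.5148  0.2063  0.036 ]
 [ 0.6887  0.147   0.036 ]
 [ 0.626  -0.0385  0.036 ]] [0.5707 0.0847] -0.33149002313521825 [0.132  0.1339 0.1334 0.1351] [[ 0.0036 -0.0017]
 [ 0.0029  0.0009]
 [-0.0028  0.0034]
 [-0.0036 -0.0025]]
[[ 0.453   0.0208  0.036 ]
 [ 0.5131  0.2001  0.036 ]
 [ 0.6921  0.1399  0.036 ]
 [ 0.6334 -0.0371  0.036 ]] [0.5729 0.0809] -0.319799046593795 [0.1341 0.1333 0.133  0.1326] [[ 0.0002  0.0002]
 [ 0.0006 -0.0009]
 [-0.0009 -0.0014]
 [ 0.0002  0.002 ]]
```

The two views agree within about 2 mm: plate centre (0.572, 0.083), yaw about -0.338, plug diagonals 0.105–0.107 m (expected 0.106). The plate is the only object with four plugs, so there's no ambiguity. Next I'll work out the travel in tool axes.

```bash
cat >> h.py <<'E'
C=np.array([.572,.083]);YAW=-.338
SG=np.array([[-1,-1],[-1,1],[1,1],[1,-1]])
def W(l):
    c,s=np.cos(YAW),np.sin(YAW);return C+np.array([[c,-s],[s,c]])@np.array(l)
SPOT=[W(s*.05) for s in SG];PLUG=[W(s*.075) for s in SG]
def delta(xyz):
    s=ctrl.get_state();d=np.array(xyz)-s['eef_pos'];return R.from_quat(s['tcp_rot']).inv().apply(d)/.025
E
python3 - <<'E'
from h import *
np.set_printoptions(precision=4,suppress=True)
s=ctrl.get_state();print(R.from_quat(s['tcp_rot']).as_matrix());print(SPOT,PLUG)
for p in SPOT:print(delta([*p,.12]))
E
```

```text
[[-0.0003  0.9474  0.32  ]
 [ 0.0018  0.32   -0.9474]
 [-1.      0.0003 -0.0018]]
[array([0.5082, 0.0524]), array([0.5414, 0.1468]), array([0.6358, 0.1136]), array([0.6026, 0.0192])] [array([0.4764, 0.0371]), array([0.5261, 0.1786]), array([0.6676, 0.1289]), array([ 0.6179, -0.0126])]
[  5.0155  19.9265 -22.4514]
[  5.0218  22.3909 -25.6021]
[  5.0182  25.5416 -23.1378]
[  5.0118  23.0772 -19.9871]
```

Request:
move_arm --commands '[0,1,-0.8,0,0,1,-0.8,0,0,1,-0.8,0,0,1,-0.8,0,0,1,-0.9,0,0,1,-0.9,0,0,1,-0.9,0,0,1,-0.9,0,0,1,-0.9,0,0,1,-0.9,0,0,1,-0.9,0,0,1,-0.9,0,0,1,-1,0,0,1,-1,0,0,1,-1,0,0,1,-1,0,0,1,-1,0,0,1,-1,0,0,1,-1,0,0,1,-1,0]' --jaw 0 --force 40

```text
time: 2.65
eef_pos: [0.5427, -0.0424, 0.245]
tcp_rot: [0.412, 0.575, -0.412, 0.574]
contact_force: [0.4, -0.6, 0.2]
opening: 0.001
```

Run:
```python
from h import *
s=ctrl.get_state();print(s['time'],s['eef_pos'],s['contact_force'],delta([*SPOT[0],.07]))
```

```text
2.65 [ 0.54272308 -0.04244445  0.24501582] [ 0.38888638 -0.60295821  0.23286383] [ 7.00162552 -0.08884566 -4.03425969]
```

Request:
move_arm --commands '[0.8,0,-0.8,0,0.9,0,-0.8,0,1,0,-0.8,0,1,0,-0.8,0,1,-0.1,-0.8,0,0.3,0,0,0,0,0,0,0]'

```text
time: 3.52
eef_pos: [0.5083, 0.0499, 0.1202]
tcp_rot: [0.412, 0.575, -0.412, 0.574]
contact_force: [-0.6, -0.1, -0.0]
opening: -0.004
```

Run:
```python
from h import *
s=ctrl.get_state();print(s['time'],s['eef_pos'],s['contact_force'],delta([*SPOT[0],.07]))
im=ctrl.read_camera("wrist")[:,:,::-1]
cv2.imwrite("pics/w1.png",im)
c=ctrl.get_calibration("wrist");K=c['camera_matrix'];M=np.linalg.inv(c['mount'])
Rt=R.from_quat(s['tcp_rot'])
def proj(p):
    t=Rt.inv().apply(np.array(p)-s['eef_pos']);q=M[:3,:3]@t+M[:3,3]
    th=np.arctan2(np.hypot(q[0],q[1]),q[2]);ph=np.arctan2(q[1],q[0]);r=K[0,0]*th
    return K[0,2]+r*np.cos(ph),K[1,2]+r*np.sin(ph)
o=im.copy()
for i in range(4):
    for p,z,col in((PLUG[i],.045,(0,0,255)),(SPOT[i],.036,(255,0,0))):
        u=proj([*p,z]);print(i+1,u);cv2.drawMarker(o,tuple(int(round(x)) for x in u),col,0,8,1)
cv2.imwrite("pics/w1m.png",cv2.resize(o,(768,576)))
```

```text
3.525 [0.50831858 0.04993508 0.12024841] [-0.57886592 -0.06852194 -0.03199028] [ 2.00991165  0.02990383 -0.09489912]
1 (np.float64(260.29523255548906), np.float64(250.2325583717507))
1 (np.float64(254.69141760736542), np.float64(203.48217278728936))
2 (np.float64(103.42339153498051), np.float64(133.71805090883092))
2 (np.float64(149.05231736813496), np.float64(124.31228540450427))
3 (np.float64(224.10937589744825), np.float64(-31.30793190779761))
3 (np.float64(230.5316940002711), np.float64(15.297273874299236))
4 (np.float64(388.25864698496696), np.float64(97.21173694713148))
4 (np.float64(339.4612320374756), np.float64(99.77386123188462))
```

View pics/w1m.png

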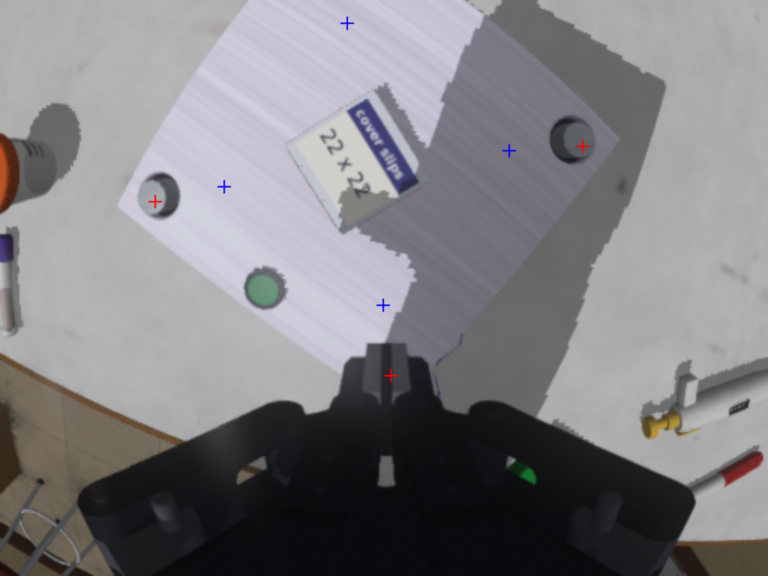

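The predicted plug marks sit on plugs 2 (155,200) and 4 (580,145) to within about 2 mm, so the pose holds. I'll press spot 1 gently.

Request:
move_arm --commands '[0.7,0,-0.1,0,1,0,0,0,0.8,0,0,0,0.2,0,0,0,0.06,0,0,0,0.04,0,0,0,0,0,0,0]'

```text
time: 4.45
eef_pos: [0.5079, 0.0526, 0.0511]
tcp_rot: [0.413, 0.574, -0.412, 0.575]
contact_force: [0.3, -0.2, -0.5]
opening: -0.003
```

Request:
move_arm --commands '[0.04,0,0,0,0,0,0,0]'

```text
time: 4.7
eef_pos: [0.5079, 0.0526, 0.0501]
tcp_rot: [0.412, 0.574, -0.412, 0.575]
contact_force: [-1.4, 0.7, 3.7]
opening: -0.002
```

Request:
move_arm --commands '[0.04,0,0,0,0,0,0,0]'

```text
time: 4.95
eef_pos: [0.5079, 0.0527, 0.05]
tcp_rot: [0.412, 0.574, -0.412, 0.575]
contact_force: [-3.9, -0.4, 10.6]
opening: -0.001
```

Request:
move_arm --commands '[0.04,0,0,0,0,0,0,0]'

```text
time: 5.2
eef_pos: [0.508, 0.0526, 0.05]
tcp_rot: [0.412, 0.575, -0.412, 0.574]
contact_force: [-6.2, 0.5, 16.7]
opening: 0.002
```

Corner 1 is firm: 16.7 N with no movement. On to spot 2.

Request:
move_arm --commands '[-1,0,0,0,0,0.6,-0.75,0,0,0.6,-0.8,0,0,0.6,-0.8,0,0,0.66,-0.8,0,0.6,0,0,0,0.28,0,0,0,0.08,0,0,0,0.04,0,0,0,0,0,0,0]'

```text
time: 6.45
eef_pos: [0.5392, 0.1467, 0.05]
tcp_rot: [0.412, 0.576, -0.414, 0.573]
contact_force: [-10.4, 1.3, 20.5]
opening: 0.002
```

Request:
move_arm --commands '[0.04,0,0,0,0,0,0,0]'

```text
time: 6.7
eef_pos: [0.5393, 0.1467, 0.05]
tcp_rot: [0.411, 0.576, -0.414, 0.572]
contact_force: [-12.6, 0.9, 25.5]
opening: 0.001
```

Request:
move_arm --commands '[0.04,0,0,0,0,0,0,0]'

```text
time: 6.95
eef_pos: [0.5393, 0.1467, 0.0499]
tcp_rot: [0.411, 0.576, -0.414, 0.572]
contact_force: [-15.9, -0.2, 31.7]
opening: 0.003
```

Corner 2 is firm (31 N, no give). On to spot 3.

Request:
move_arm --commands '[-1,0,0,0,-0.2,0.75,0.6,0,0,0.8,0.6,0,0,0.8,0.6,0,0,0.8,0.66,0,0.5,0,0,0,0.3,0,0,0,0.14,0,0,0,0.04,0,0,0,0,0,0,0]'

```text
time: 8.2
eef_pos: [0.6347, 0.1142, 0.051]
tcp_rot: [0.412, 0.574, -0.412, 0.575]
contact_force: [-0.4, 0.1, 0.3]
opening: -0.002
```

Request:
move_arm --commands '[0.04,0,0,0,0,0,0,0]'

```text
time: 8.45
eef_pos: [0.635, 0.1141, 0.0502]
tcp_rot: [0.412, 0.574, -0.412, 0.575]
contact_force: [0.4, 1.1, 0.3]
opening: -0.001
```

Request:
move_arm --commands '[0.04,0,0,0,0,0,0,0]'

```text
time: 8.7
eef_pos: [0.635, 0.114, 0.0496]
tcp_rot: [0.412, 0.574, -0.412, 0.575]
contact_force: [-1.6, 0.8, 3.8]
opening: -0.0
```

Request:
move_arm --commands '[0.04,0,0,0,0,0,0,0]'

```text
time: 8.95
eef_pos: [0.6352, 0.1141, 0.0485]
tcp_rot: [0.413, 0.574, -0.412, 0.575]
contact_force: [-2.1, 0.4, 5.2]
opening: 0.002
```

Request:
move_arm --commands '[0.04,0,0,0,0,0,0,0]'

```text
time: 9.2
eef_pos: [0.6353, 0.1141, 0.0477]
tcp_rot: [0.413, 0.574, -0.412, 0.575]
contact_force: [-1.6, 1.2, 6.5]
opening: 0.003
```

Request:
move_arm --commands '[0.04,0,0,0,0,0,0,0]'

```text
time: 9.45
eef_pos: [0.6354, 0.1142, 0.0469]
tcp_rot: [0.413, 0.574, -0.412, 0.575]
contact_force: [-1.9, 1.0, 6.2]
opening: -0.0
```

Corner 3 gives. I'll push it right down.

Request:
move_arm --commands '[0.05,0,0,0,0.05,0,0,0,0,0,0,0]'

```text
time: 9.82
eef_pos: [0.6355, 0.1142, 0.0463]
tcp_rot: [0.412, 0.574, -0.412, 0.575]
contact_force: [-5.3, 0.7, 14.4]
opening: 0.004
```

Request:
move_arm --commands '[0.05,0,0,0,0.05,0,0,0,0,0,0,0]'

```text
time: 10.2
eef_pos: [0.6356, 0.1142, 0.0461]
tcp_rot: [0.412, 0.575, -0.412, 0.574]
contact_force: [-10.8, -0.4, 24.5]
opening: 0.002
```

It dropped about 4 mm and then hit a hard stop at 24 N, so it is fully down. I'll let it up slowly, then lift clear.

Request:
move_arm --commands '[-0.2,0,0,0,-0.2,0,0,0,-0.4,0,0,0,-0.6,0,0,0,0,0,0,0]'

```text
time: 10.82
eef_pos: [0.636, 0.1139, 0.0777]
tcp_rot: [0.413, 0.573, -0.412, 0.575]
contact_force: [-0.4, -0.3, 0.4]
opening: 0.001
```

Run:
```python
from h import *
s=ctrl.get_state();print(s['time'],s['eef_pos'],s['contact_force'],delta([*PLUG[2],.0625]))
```

```text
10.825 [0.63603505 0.11385474 0.07774357] [-0.37513881 -0.29117657  0.37645554] [ 0.61436415  1.38749688 -0.1659925 ]
```

Request:
move_arm --commands '[0,0.7,-0.1,0,0,0.7,-0.1,0,0,0,0,0]'

```text
time: 11.2
eef_pos: [0.6668, 0.1301, 0.0756]
tcp_rot: [0.412, 0.574, -0.412, 0.575]
contact_force: [-0.6, -0.2, 0.5]
opening: -0.002
```

Run:
```python
from h import *
s=ctrl.get_state();print(s['time'],s['eef_pos'],delta([*PLUG[2],.0625]))
for n,(y0,y1,x0,x1) in(("scene",(165,250,170,290)),("side",(150,235,200,320))):
    cv2.imwrite(f"pics/{n}2.png",cv2.resize(ctrl.read_camera(n)[y0:y1,x0:x1,::-1],None,fx=6,fy=6,interpolation=cv2.INTER_CUBIC))
```

```text
11.2 [0.66676284 0.1300727  0.07560235] [0.52410568 0.01739495 0.0559519 ]
```

View pics/scene2.png

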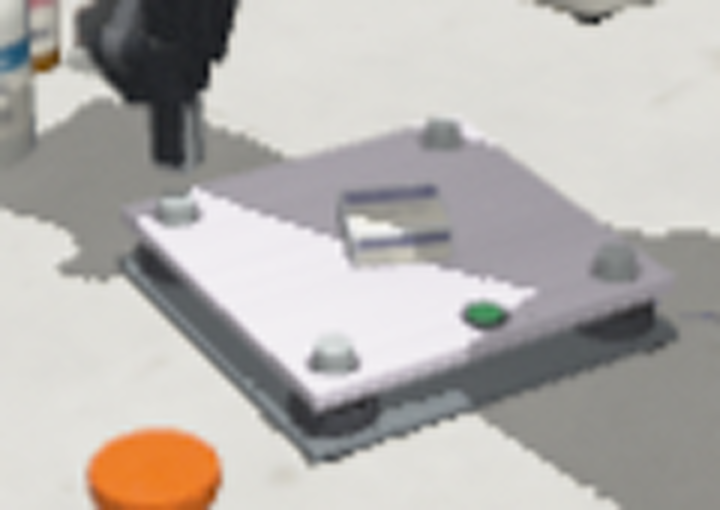

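View pics/side2.png

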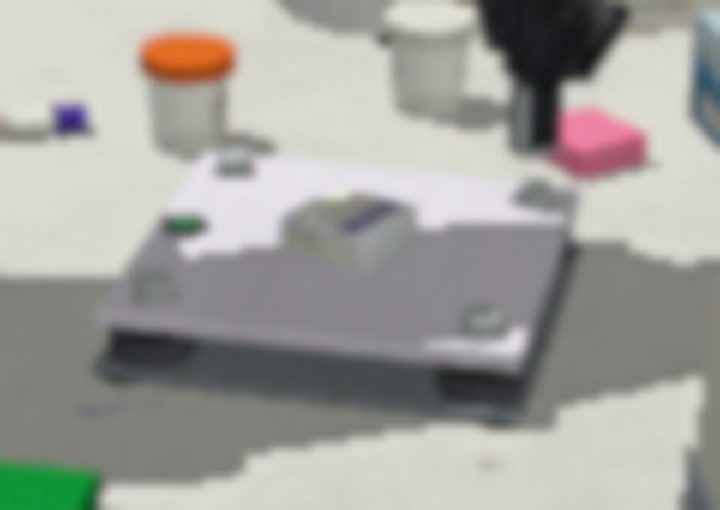

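In the scene crop the tip at (178,160) is right above plug 3 at (178,210); in the side crop it is at (533,150) above (538,190). The plate is level again, so I'll press the plug.

Request:
move_arm --commands '[0.4,0,0,0,0.2,0,0,0,0.08,0,0,0,0.08,0,0,0,0.08,0,0,0,0,0,0,0]'

```text
time: 12.05
eef_pos: [0.666, 0.1298, 0.0552]
tcp_rot: [0.412, 0.575, -0.412, 0.574]
contact_force: [-3.5, -0.3, 4.1]
opening: 0.0
```

Request:
move_arm --commands '[0.06,0,0,0,0.06,0,0,0,0.06,0,0,0,0,0,0,0]'

```text
time: 12.55
eef_pos: [0.6662, 0.1298, 0.0511]
tcp_rot: [0.412, 0.575, -0.412, 0.574]
contact_force: [-2.9, -1.1, 5.5]
opening: -0.001
```

Request:
move_arm --commands '[0.05,0,0,0,0.05,0,0,0,0,0,0,0]'

```text
time: 12.92
eef_pos: [0.6664, 0.1298, 0.051]
tcp_rot: [0.412, 0.575, -0.413, 0.574]
contact_force: [-8.5, -1.6, 14.7]
opening: -0.005
```

Request:
move_arm --commands '[0.05,0,0,0,0.03,0,0,0,0,0,0,0]'

```text
time: 13.3
eef_pos: [0.6666, 0.1298, 0.0509]
tcp_rot: [0.412, 0.575, -0.413, 0.574]
contact_force: [-12.6, -1.9, 21.6]
opening: 0.001
```

The plug stopped at TCP z 0.051, which is the flush height (tip 37 mm), at 21 N. I'll retreat straight up and look.

Request:
move_arm --commands '[-0.3,0,0,0,-0.7,0,0,0,-1,0,0,0,-1,0,0,0,-1,0,0,0,-1,-0.4,0,0,0,-1,0,0,0,-1,0,0,0,-1,0,0,0,0,0,0]'

```text
time: 14.55
eef_pos: [0.585, 0.1025, 0.1709]
tcp_rot: [0.413, 0.574, -0.412, 0.574]
contact_force: [1.3, 0.4, -1.1]
opening: -0.0
```

Run:
```python
from h import *
s=ctrl.get_state();print(s['time'],s['eef_pos'],s['contact_force'])
cv2.imwrite("pics/w3.png",ctrl.read_camera("wrist")[:,:,::-1])
im=[cv2.resize(ctrl.read_camera(n)[y0:y1,x0:x1,::-1],None,fx=5,fy=5,interpolation=cv2.INTER_CUBIC) for n,(y0,y1,x0,x1) in(("scene",(190,245,180,290)),("side",(165,225,205,315)))]
cv2.imwrite("pics/f3.png",np.vstack(im))
```

```text
14.55 [0.58497938 0.10246728 0.17093381] [ 1.29152907  0.36899987 -1.07616926]
```

View pics/f3.png

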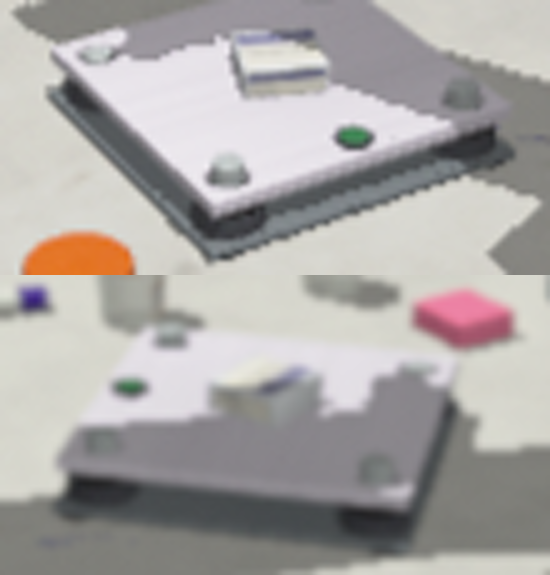

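View pics/w3.png

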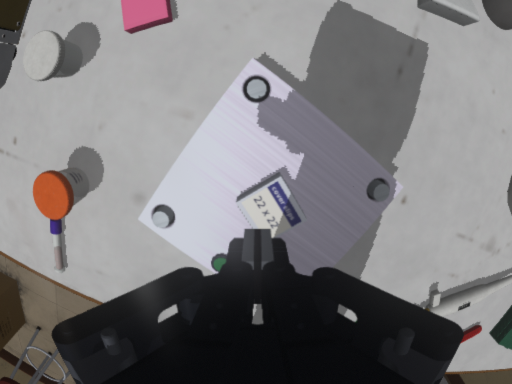

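Plug 3 is flush (wrist (257,89), scene crop (100,50)). The other three plugs stand, and the carton and bystanders are in place. The arm is clear, so I'm handing in.

```bash
python3 -c "
from plant import ctrl
print(ctrl.sign_off())"
```

```text
the job is handed in; nothing more can be done
None
```

The rocking corner was corner 3 (far left). I pushed it right down, let it up again, then pressed its shim plug flat and handed the job in at about 14.7 s of the 48 s allowed.

- **Testing:** Corners 1 and 2 held firm at 17 N and 32 N at their press spots. Corner 3 gave from about 4–6 N and stopped hard about 4 mm lower, pressed to 24 N. I did not press corner 4, since only one corner rocks.
- **Plug:** Plug 3 moved down at about 5 N and stopped at the flush height (fingertip at 37 mm), where I held it at 22 N.
- **Last checks:** The final pictures show plug 3 flush and the other three plugs standing. The carton is in place, the plate looks level, and I saw no bystander moved. The arm was well clear, touching nothing.
- **Less sure:** I overshot a little on corner 2, so the first touch there was already 20 N; nothing moved. I did not press corner 3 again to check that it no longer gives.

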